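# Free a paper trimmer's back fence by feel, slide it to the stop and clamp it again

## Robot

A 6-joint arm with a two-finger parallel gripper is mounted at the origin on the work surface. World frame = base frame: x ahead of the robot, y to its left, z up, the work surface at z = 0. Lengths are in mm, angles in rad, forces in N, time in s.
With the tool pointing down it reaches from about 400 to 925 mm from the base axis. Payload 12.5 kg.
Tool frame: the origin (TCP) lies at the very end of the fingers, on their centre line; the grasp point (between the pads) lies grip_depth behind it (grip_depth is the distance from the TCP to the grasp point, in mm); z points along the fingers, y is the line along which they close (so a half turn about z gives the same grasp; the last joint's range is limited). The gripper opens to 95 mm and grips with 3 to 60 N. Pads are 20 mm wide; open, the fingers measure 119 mm over their backs; the gripper's body (75 mm by 180 mm) begins 59 mm behind the grasp point.
Start: joints at [-1.217, 0.491, 1.559, -0, 1.092, -0.106], TCP at [277.38, -560.096, 214.661] pointing down, gripper open.
Joint ranges: [-3.1, 3.1], [-0.84, 2.19], [0.05, 2.79], [-1.13, 4.28], [0.06, 2.93], [-2.69, 2.69]. Speed limits (rad/s): [2.22, 2.22, 2.79, 3.14, 3.14, 3.14].

## Interface

Orientations are given as [roll, pitch, yaw] about the fixed x, y, z axes, in that order (R = Rz(yaw) Ry(pitch) Rx(roll)).
In Python, from cell import state, read_camera, job_done, grip_depth gives the robot as it stands.
- The arm moves only by the tool drive_tool, never from a script. Its argument "targets" is a list of rows, each an object with "jaw": the opening, from 0 (shut) to 1 (fully open); "travel": the shift along the tool's x, y, z in m, a list of three; "twist": the turn about the tool's z in rad. In form: [{"jaw": jaw, "travel": [tx, ty, tz], "twist": twist}, ...]. A call has 1 to 8 rows; each row is the pose to reach, as a shift and turn from the pose commanded when the call began, along the tool's axes at that moment; what a row does not reach only later rows make up. A row lasts 1/12 s, in which the tool goes at most 41.7 mm and 7.16 degrees, less where a joint would pass 70% of its speed; a pose out of reach is approached as far as the arm can. A call with a gripper value outside its range is refused whole. The fingers move at their own pace and stop on an object; the grip force is fixed at half the most. Time passes only in rows, so rows that repeat a pose let the fingers close. It gives the time, the measured TCP pose, the force, the opening and the grip force at its end, in the units of the state.
- state(): the state, without advancing time (a new reading comes with each control period).
- read_camera(name): name is "scene" or "top" or "wrist"; returns a dict with "frame" (400x640x3 uint8, red, green, blue), "fx", "fy", "cx", "cy" (pixels), "R" (3x3) and "t" (3): a world point X has camera coordinates R X + t. Camera axes: x right, y down, z forward; pixel columns grow to the right and rows downward; lengths in mm; the calibration is good to about 2 mm. A picture is of the moment at which its call begins. There is no depth.
- job_done(): hands the job in; it is judged then, once.
The state is a dict: "t": time; "joints": joint angles; "qvel": joint speeds; "tau": joint torques, N m; "eef_pos": TCP position; "tcp_rot": TCP orientation; "ft_force": force on the tool from outside, world axes, zero at the start; "moment": the same for the moment, N m; "opening": opening from 0.0 (shut) to 1.0 (fully open); "grip_force": force on a finger pad.
Only numpy, scipy, OpenCV 4.12 (cv2) and the standard library are available. Lean on these libraries where they do the work, as an engineer would, in place of code of your own. Each camera call takes 0.05 s, during which the arm holds its last target. There are 200 camera calls.

## Task

The back fence of the paper trimmer is clamped by the bar knob on its housing, and the release notch is hidden: without moving the fence, turn the knob slowly clockwise (seen from above) until you feel the resistance dip as it falls into the notch and the fence comes free. Then, with the knob in the notch, slide the fence along its rail until its housing rests gently against the steel stop block without shifting that block, and turn the knob well back out of the notch so that the fence is clamped there. Let go, and leave the other things as they are.

Things in the scene. Friction and masses are not known exactly. Their poses are not given: they have to be found in the camera images.
- knob_grip (a point): Clamp knob on top of the fence's housing: upright black bar 54 long, 14 thick, 40 tall on a round skirt 52 across, 8 thick (mm). The point is on the knob's vertical axis, 13 below the bar's top, 35 above the housing's top, 101 above the table; x along the bar, y across it, z up. Grip the bar across its thickness, also to slide the fence. The bar's direction does not tell where the notch is.
- knob (a joint): Knob angle, rad, grows clockwise seen from above; hard stops at 0 and 1.9, starts in 0 to 0.15. Notch between 0.7 and 1.3, new each time. Turning takes 0.1 N m; within 0.4 of the notch centre the torque dips and then pulls along by up to 0.2 N m; at the centre it is nil, and a knob let go there centres itself; turning out either way takes up to 0.4 N m. Beyond 0.5 from it the knob clamps and stays where left.
- brake (a joint): Lift of the hidden brake follower inside the fence's housing, m: 0 while the knob clamps the fence, 0.0032 with the knob fully in the release notch (the brake shoe is clear of the rail above 0.0022). It cannot be seen from outside.
- fence_face (a point): Middle of the end face of the fence's aluminium housing (84 x 84 x 33 mm, top 64 mm above the table, riding on the rail) that looks to the stop block; the knob axis stands 42 mm behind it. Own y runs along the rail towards stop block and blade arm, z up, x across the rail; a gauge plate 120 mm long sticks out to -x. Clamped, the fence holds against about 30 N; free, it slides with 2 to 4 N.
- fence (a joint): Position of the fence along the rail, m, growing towards the stop block; it starts between 0 and 0.04.
- stop_face (a point): Middle of the face of the steel stop block (66 x 26 x 28 mm, on the same rail, top 59 mm above the table) that looks to the fence; axes directed as fence_face's. With the housing against the block this point and fence_face coincide; at the start they are 60 to 160 mm apart. The block is held on the rail by friction and slips at about 45 N.
- trimmer: Paper trimmer fixed on the table: dark board 300 x 460 x 18 mm with an aluminium rail 50 mm wide along its y, standing 12 mm above the board, and a blade arm along its +y edge. Origin at the centre of the board's underside; the rail's middle line is at x = +50 mm; y along the rail towards the blade arm, z up.
- craft_knife: Craft knife, 140 mm long, lying on the board beyond the rail. Bystander; origin at its underside.
- tape_roll: Roll of paper tape, 48 mm across, 16 mm high, on the board near the blade arm. Bystander; origin at its underside.
- eraser: White eraser 45 x 22 x 13 mm on the board behind the fence. Bystander; origin at its underside.
- glue: White glue bottle, 48 mm across, 130 mm high, standing on the table. Bystander; origin at its underside.
- pencil_cup: White cup, 76 mm across, 100 mm high, on the table. Bystander; origin at its underside.
- brush: Brush lying on the table beside the trimmer. Bystander; origin at its underside.
- hole_punch: Grey round craft punch, 52 mm across, 50 mm high, on the table. Bystander; origin at its underside.
- spare_blade_box: Black box 90 x 50 x 22 mm on the table beside the trimmer. Bystander; origin at its underside.

How it is judged:
By the outcome, as a careful person would: the job done as asked, in the order asked, and still so for the second after the job is handed in, with the robot touching nothing.
It also fails if it takes over 54 s, if anything falls off the work surface, if the arm or the gripper's body presses on something with over 40 N, if the wrist force passes 120 N, or if a joint passes its speed limit or range.

## Working session

There is one attempt and no reset: what is moved stays moved. The work goes in short steps, Python scripts to look and compute and a tool call to move; the robot and the scene stay as the last step left them, time stands still between calls to the robot, and variables do not carry over. Pictures are saved under pics/ and viewed, at most 10 in all, crops included, and the job is handed in when it is done.

Besides the shell and the picture viewer there is one more tool, called as a command line: name --argument value ..., lists and objects as JSON in quotes. drive_tool: Moves the arm, as the interface text tells. Its arguments: {"type":"object","properties":{"targets":{"type":"array"}},"required":["targets"]}

```bash
mkdir -p pics; cat > h.py <<'E'
import numpy as np, cv2
from cell import state, read_camera, job_done, grip_depth
def ray(c,u,v,z):
    R=np.array(c['R']);t=np.array(c['t'])
    o=-R.T@t; d=R.T@np.array([(u-c['cx'])/c['fx'],(v-c['cy'])/c['fy'],1])
    return o+d*(z-o[2])/d[2]
def proj(c,X):
    p=np.array(c['R'])@np.array(X)+np.array(c['t']); return c['fx']*p[0]/p[2]+c['cx'],c['fy']*p[1]/p[2]+c['cy']
def save(c,n): cv2.imwrite(f'pics/{n}.png',c['frame'][:,:,::-1])
E
python3 - <<'E'
from h import *
import pickle
print(state(),grip_depth)
for n in ['scene','top']:
    c=read_camera(n);save(c,n+'0');pickle.dump(c,open(n+'.pkl','wb'));R=np.array(c['R']);print(n,c['fx'],-R.T@np.array(c['t']),R.round(2).tolist())
E
```

```text
{'t': 0.0, 'joints': array([-1.21661439e+00,  4.91557779e-01,  1.55945691e+00, -1.89937472e-05,
        1.09172672e+00, -1.05595235e-01]), 'qvel': array([ 0.00042395, -0.00027497,  0.00024372,  0.0018067 , -0.0009121 ,
       -0.00025504]), 'tau': array([-3.90903206e-04, -6.12630343e+01, -2.58182824e+01,  6.91163982e-02,
        4.80283226e-02, -3.14533713e-05]), 'eef_pos': array([ 277.27256373, -559.84428882,  214.06029513]), 'tcp_rot': array([-3.14044852e+00, -1.04326038e-04,  4.59785875e-01]), 'ft_force': array([ 0.20149821,  0.79282918, -0.22253487]), 'moment': array([-0.05887437, -0.04408445, -0.04303345]), 'grip_force': 0.0, 'opening': 1.0033117419949953} 18.8
scene 412.785685129513 [1433.43291042   81.95016995  759.52606889] [[-0.07, 1.0, -0.01], [0.57, 0.04, -0.82], [-0.82, -0.06, -0.57]]
top 504.6964660526022 [ 203.13144914   -6.06615882 1655.95238851] [[0.0, -1.0, -0.02], [-0.98, 0.0, -0.18], [0.18, 0.02, -0.98]]
```

View pics/top0.png

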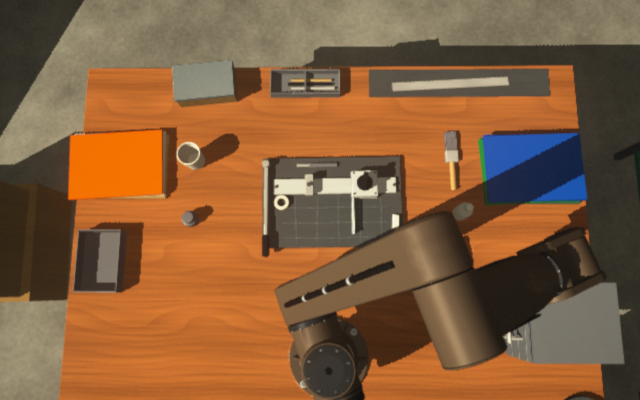

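View pics/scene0.png

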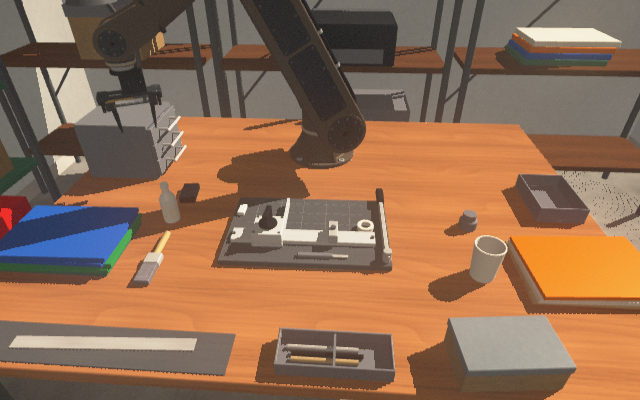

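```bash
python3 - <<'E'
from h import *
import pickle
a=pickle.load(open('top.pkl','rb'));b=pickle.load(open('scene.pkl','rb'))
A=cv2.resize(a['frame'][145:260,255:415],None,fx=5,fy=5,interpolation=2)[:,:,::-1]
B=cv2.resize(b['frame'][185:275,210:400],None,fx=4.2,fy=4.2,interpolation=2)[:,:,::-1]
cv2.imwrite('pics/ta.png',A);cv2.imwrite('pics/sb.png',B)
print(ray(a,364,181,100),ray(a,310,184,59))
E
```

```text
[ 544.38023102 -113.54570405  100.        ] [543.90842749  58.23305797  59.        ]
```

View pics/ta.png

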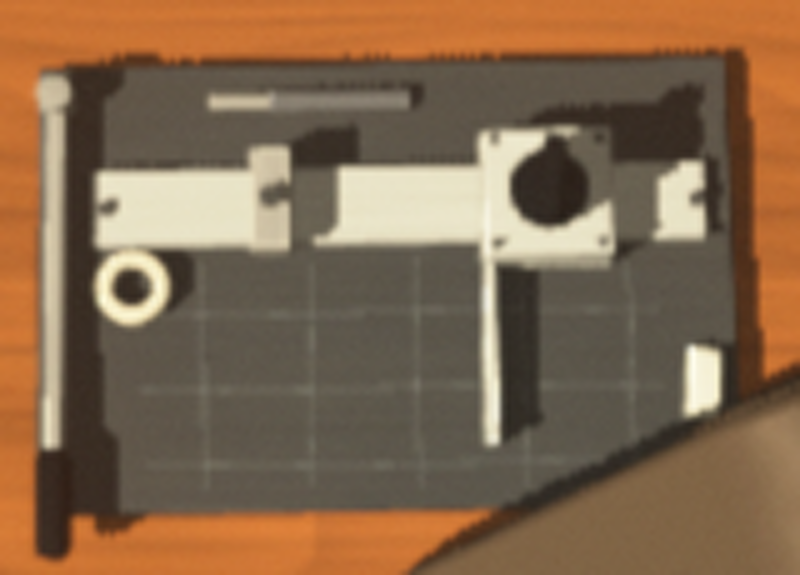

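View pics/sb.png

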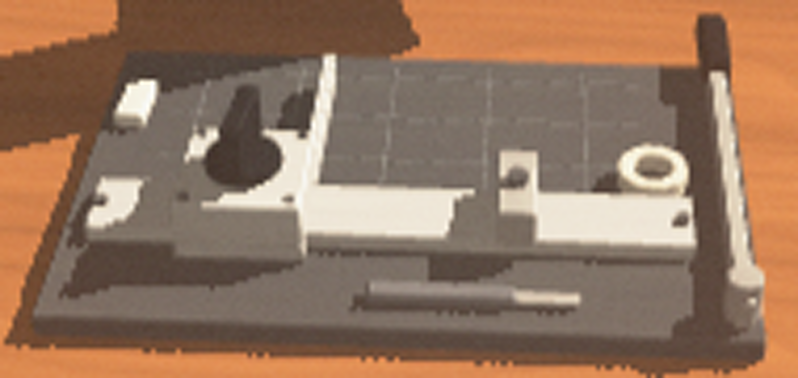

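```bash
python3 - <<'E'
from h import *
import pickle
a=pickle.load(open('top.pkl','rb'));b=pickle.load(open('scene.pkl','rb'))
T=lambda x,y,z:print((x,y,z),ray(a,255+x/5-.4,145+y/5-.4,z).round(1))
S=lambda x,y,z:print('s',(x,y,z),ray(b,210+x/4.2-.4,185+y/4.2-.4,z).round(1))
for p in [(480,130),(612,128),(482,262),(613,262)]:T(*p,64)
for p in [(250,147),(290,147),(250,251),(290,251)]:T(*p,59)
for p in [(120,68),(724,57),(95,172),(95,246),(705,162),(705,240)]:T(*p,18 if p[0] in(120,724) else 30)
T(549,188,72);T(555,150,114)
S(302,208,64);S(316,130,64);S(243,160,72);S(245,92,114);S(500,152,59);S(505,205,59);S(536,208,59)
E
```

```text
(480, 130, 64) [586.8 -73.2  64. ]
(612, 128, 64) [ 587.9 -158.5   64. ]
(482, 262, 64) [499.9 -73.7  64. ]
(613, 262, 64) [ 499.7 -157.5   64. ]
(250, 147, 59) [577.2  76.   59. ]
(290, 147, 59) [577.1  50.   59. ]
(250, 251, 59) [508.4  75.5  59. ]
(290, 251, 59) [508.3  49.7  59. ]
(120, 68, 18) [641.4 165.7  18. ]
(724, 57, 18) [ 647.5 -238.5   18. ]
(95, 172, 30) [567.3 179.9  30. ]
(95, 246, 30) [517.5 179.   30. ]
(705, 162, 30) [ 572.9 -222.4   30. ]
(705, 240, 30) [ 520.6 -221.1   30. ]
(549, 188, 72) [ 546.6 -116.7   72. ]
(555, 150, 114) [ 561.8 -117.9  114. ]
s (302, 208, 64) [587.9 -70.1  64. ]
s (316, 130, 64) [504.9 -72.1  64. ]
s (243, 160, 72) [ 551.2 -113.5   72. ]
s (245, 92, 114) [ 533.9 -112.1  114. ]
s (500, 152, 59) [514.5  52.3  59. ]
s (505, 205, 59) [570.1  57.9  59. ]
s (536, 208, 59) [571.8  77.8  59. ]
```

drive_tool --targets '[{"jaw": 1, "travel": [0.436, -0.28, 0], "twist": -2.68}, {"jaw": 1, "travel": [0.436, -0.28, 0], "twist": -2.68}, {"jaw": 1, "travel": [0.436, -0.28, 0], "twist": -2.68}, {"jaw": 1, "travel": [0.436, -0.28, 0], "twist": -2.68}, {"jaw": 1, "travel": [0.436, -0.28, 0], "twist": -2.68}, {"jaw": 1, "travel": [0.436, -0.28, 0], "twist": -2.68}, {"jaw": 1, "travel": [0.436, -0.28, 0], "twist": -2.68}, {"jaw": 1, "travel": [0.436, -0.28, 0], "twist": -2.68}]'

```text
t: 0.77
eef_pos: [449.3, -272.3, 214.5]
tcp_rot: [-3.141, -0.0, 1.466]
ft_force: [0.6, -0.4, 0.2]
opening: 1.001
grip_force: 0.0
```

drive_tool --targets '[{"jaw": 1, "travel": [0.166, 0.078, 0], "twist": -1.675}, {"jaw": 1, "travel": [0.166, 0.078, 0], "twist": -1.675}, {"jaw": 1, "travel": [0.166, 0.078, 0], "twist": -1.675}, {"jaw": 1, "travel": [0.166, 0.078, 0], "twist": -1.675}, {"jaw": 1, "travel": [0.166, 0.078, 0], "twist": -1.675}, {"jaw": 1, "travel": [0.166, 0.078, 0], "twist": -1.675}, {"jaw": 1, "travel": [0.166, 0.078, 0], "twist": -1.675}, {"jaw": 1, "travel": [0.166, 0.078, 0], "twist": -1.675}]'

```text
t: 1.43
eef_pos: [544.8, -117.1, 214.2]
tcp_rot: [-3.141, -0.001, 2.467]
ft_force: [-0.5, 0.3, -0.4]
opening: 1.0
grip_force: 0.0
```

drive_tool --targets '[{"jaw": 1, "travel": [0, 0, 0], "twist": -0.67}, {"jaw": 1, "travel": [0, 0, 0], "twist": -0.67}, {"jaw": 1, "travel": [0, 0, 0], "twist": -0.67}, {"jaw": 1, "travel": [0, 0, 0], "twist": -0.67}, {"jaw": 1, "travel": [0, 0, 0], "twist": -0.67}, {"jaw": 1, "travel": [0, 0, 0], "twist": -0.67}, {"jaw": 1, "travel": [0, 0, 0], "twist": -0.67}]'

```text
t: 2.02
eef_pos: [544.6, -117.8, 214.4]
tcp_rot: [3.142, -0.0, 3.132]
ft_force: [-1.0, 0.6, 0.0]
opening: 0.998
grip_force: 0.0
```

```bash
python3 - <<'E'
from h import *
import pickle
c=read_camera('wrist');pickle.dump(c,open('w1.pkl','wb'));save(c,'w1')
s=state();print(s['eef_pos'],s['tcp_rot'],s['joints'],s['ft_force'],s['moment'])
R=np.array(c['R']);print(-R.T@np.array(c['t']),R.round(2).tolist(),proj(c,[544,-115.5,114]))
E
```

```text
[ 544.5772869  -117.81994473  214.40249157] [ 3.14149443e+00 -4.50858861e-04  3.12853115e+00] [-3.31596107e-01  3.95131507e-01  1.72703186e+00 -5.62311635e-05
  1.01988822e+00 -1.88930146e+00] [-0.51988433 -0.29292742  0.08282273] [ 0.11923682 -0.15201881 -0.02137852]
[ 468.41271619 -116.68827794  384.32939936] [[0.01, 1.0, 0.0], [0.96, -0.01, 0.27], [0.27, -0.0, -0.96]] (np.float64(318.3784306555453), np.float64(199.16037992257344))
```

View pics/w1.png

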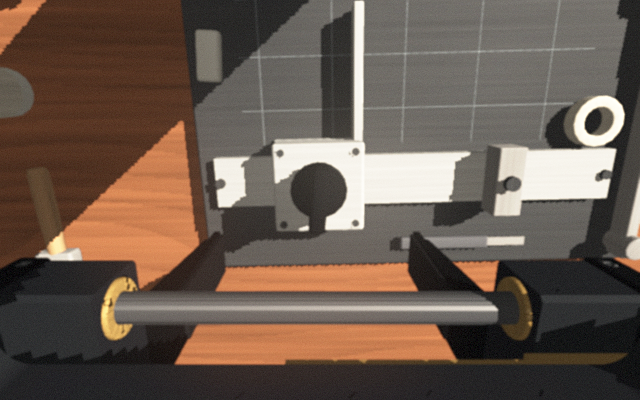

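```bash
python3 - <<'E'
from h import *
import pickle
c=pickle.load(open('w1.pkl','rb'))
A=c['frame'][130:245,260:380].astype(float)
A=np.clip((A/60)**.6*255,0,255).astype(np.uint8)
cv2.imwrite('pics/w1c.png',cv2.resize(A,None,fx=5,fy=5,interpolation=2)[:,:,::-1])
for p in [(275,142),(364,141),(277,231),(364,230)]:print(ray(c,*p,64).round(1))
print(ray(c,319,190,72),ray(c,319,190,68),ray(c,485,145,59),ray(c,492,215,59),ray(c,487,180,59))
E
```

```text
[ 504.7 -153.5   64. ]
[504.6 -74.2  64. ]
[ 589.2 -155.1   64. ]
[589.  -71.9  64. ]
[ 547.16725381 -114.68518873   72.        ] [ 548.17586251 -114.65953518   68.        ] [509.80770739  36.48654756  59.        ] [576.80724683  51.10481345  59.        ] [542.38413994  42.19735994  59.        ]
```

View pics/w1c.png

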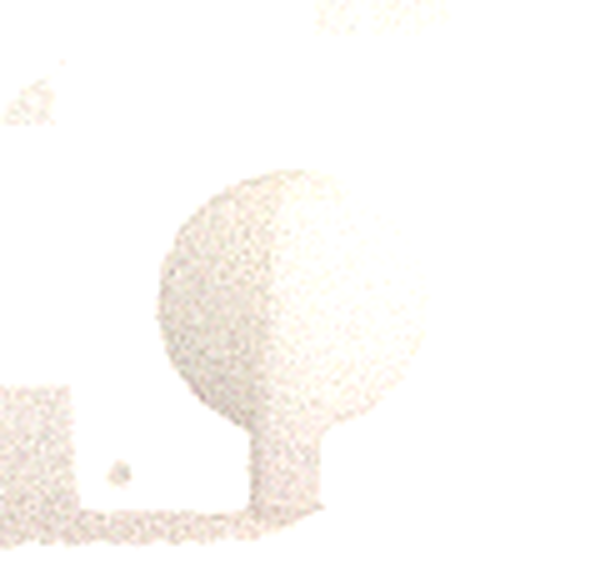

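drive_tool --targets '[{"jaw": 0.4, "travel": [-0.001, 0.003, 0.04], "twist": 0.07}, {"jaw": 0.4, "travel": [-0.001, 0.003, 0.07], "twist": 0.07}, {"jaw": 0.4, "travel": [-0.001, 0.003, 0.09], "twist": 0.07}, {"jaw": 0.4, "travel": [-0.001, 0.003, 0.11], "twist": 0.07}, {"jaw": 0.4, "travel": [-0.001, 0.003, 0.125], "twist": 0.07}, {"jaw": 0.4, "travel": [-0.001, 0.003, 0.132], "twist": 0.07}, {"jaw": 0.4, "travel": [-0.001, 0.003, 0.132], "twist": 0.07}]'

```text
t: 2.65
eef_pos: [545.1, -114.7, 81.3]
tcp_rot: [3.141, -0.002, 3.058]
ft_force: [0.2, -0.2, -0.1]
opening: 0.567
grip_force: 0.0
```

```bash
python3 - <<'E'
from h import *
import pickle
c=read_camera('wrist');pickle.dump(c,open('w2.pkl','wb'))
s=state();print(s['eef_pos'],s['tcp_rot'],s['joints'],s['ft_force'],s['moment'],s['opening'])
A=c['frame'].astype(float)
A=np.clip((A/110)**.6*255,0,255).astype(np.uint8)
cv2.imwrite('pics/w2c.png',A[:,:,::-1])
print(proj(c,s['eef_pos']), proj(c,s['eef_pos']+[0,0,18.8]),proj(c,s['eef_pos']+[0,0,31.8]))
E
```

```text
[ 545.64706956 -114.86810272   82.39500452] [ 3.14142848e+00 -9.64924178e-04  3.05860755e+00] [-3.25912278e-01  5.67205970e-01  1.85412605e+00 -1.10188769e-04
  7.21236715e-01 -1.81364063e+00] [ 0.1953214  -0.48029824 -0.44447687] [ 0.13545202 -0.18456104 -0.01051433] 0.5248116021369756
(np.float64(314.95519346506865), np.float64(254.5213277691791)) (np.float64(314.87032021339456), np.float64(271.44722742771944)) (np.float64(314.7998534035819), np.float64(285.5001136859892))
```

View pics/w2c.png

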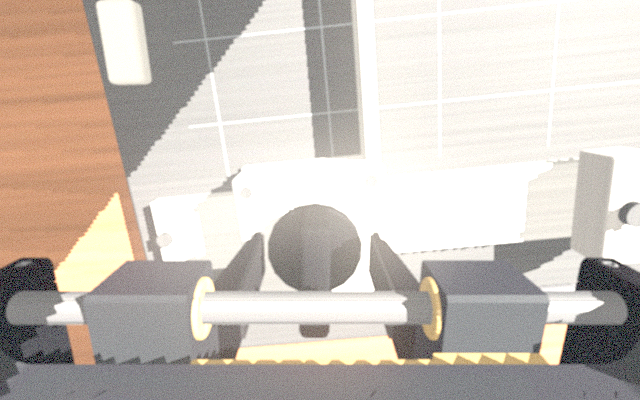

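drive_tool --targets '[{"jaw": 0.25, "travel": [0, 0, 0], "twist": 0}, {"jaw": 0.22, "travel": [0, 0, 0], "twist": 0}, {"jaw": 0.2, "travel": [0, 0, 0], "twist": 0}, {"jaw": 0.19, "travel": [0, 0, 0], "twist": 0}, {"jaw": 0.18, "travel": [0, 0, 0], "twist": 0}, {"jaw": 0.18, "travel": [0, 0, 0], "twist": 0}, {"jaw": 0.17, "travel": [0, 0, 0], "twist": 0}]'

```text
t: 3.28
eef_pos: [545.8, -114.9, 82.8]
tcp_rot: [-3.141, 0.0, 3.06]
ft_force: [-0.4, 1.0, -0.6]
opening: 0.178
grip_force: 0.0
```

drive_tool --targets '[{"jaw": 0.165, "travel": [0, 0, 0], "twist": 0}, {"jaw": 0.16, "travel": [0, 0, 0], "twist": 0}, {"jaw": 0.155, "travel": [0, 0, 0], "twist": 0}, {"jaw": 0.15, "travel": [0, 0, 0], "twist": 0}]'

```text
t: 3.62
eef_pos: [545.8, -115.3, 82.7]
tcp_rot: [-3.141, 0.0, 3.06]
ft_force: [-1.3, -5.1, 0.6]
opening: 0.154
grip_force: 2.5
```

drive_tool --targets '[{"jaw": 0.15, "travel": [0, -0.0005, 0], "twist": 0}, {"jaw": 0.14, "travel": [0, -0.0005, 0], "twist": 0}, {"jaw": 0.1, "travel": [0, -0.0005, 0], "twist": 0}]'

```text
t: 3.87
eef_pos: [545.7, -115.6, 82.6]
tcp_rot: [-3.141, 0.0, 3.06]
ft_force: [-0.7, -2.7, 0.9]
opening: 0.147
grip_force: 30.0
```

```bash
python3 - <<'E'
from h import *
s=state();print(s)
E
```

```text
{'t': 3.8667, 'joints': array([-3.26969660e-01,  5.66716821e-01,  1.85421236e+00, -3.57556952e-04,
        7.20514505e-01, -1.81575444e+00]), 'qvel': array([ 0.0003359 , -0.00021053, -0.00076562, -0.00226588,  0.00135091,
        0.00111569]), 'tau': array([ 1.96715266e+00, -5.78354216e+01, -1.74681133e+01,  6.11114893e-01,
        1.45619670e-01,  1.66573230e-02]), 'eef_pos': array([ 545.70010972, -115.55111498,   82.64522371]), 'tcp_rot': array([-3.14132763e+00,  8.72658525e-05,  3.05984979e+00]), 'ft_force': array([-0.70325364, -2.67405832,  0.92328002]), 'moment': array([-0.5393991 ,  0.02989791,  0.03546739]), 'grip_force': 29.995901584625244, 'opening': 0.14748110679677606}
```

drive_tool --targets '[{"jaw": 0.1, "travel": [0, 0, 0], "twist": 0.02}, {"jaw": 0.1, "travel": [0, 0, 0], "twist": 0.04}, {"jaw": 0.1, "travel": [0, 0, 0], "twist": 0.06}, {"jaw": 0.1, "travel": [0, 0, 0], "twist": 0.08}, {"jaw": 0.1, "travel": [0, 0, 0], "twist": 0.1}]'

```text
t: 4.28
eef_pos: [545.7, -115.4, 82.6]
tcp_rot: [-3.142, 0.0, 2.958]
ft_force: [-0.4, -2.0, 0.2]
opening: 0.149
grip_force: 30.0
```

```bash
cat > m.py <<'E'
from h import *
s=state();print(s['t'],s['eef_pos'].round(2),s['tcp_rot'][2].round(4),s['joints'][5].round(4),s['ft_force'].round(2),s['moment'].round(3),s['tau'][5].round(3))
E
python3 m.py
```

```text
4.2833 [ 545.72 -115.37   82.63] 2.9577 -1.7136 [-0.39 -2.04  0.23] [-0.321 -0.087  0.079] -0.321
```

drive_tool --targets '[{"jaw": 0.1, "travel": [0, 0, 0], "twist": 0.02}, {"jaw": 0.1, "travel": [0, 0, 0], "twist": 0.04}, {"jaw": 0.1, "travel": [0, 0, 0], "twist": 0.06}, {"jaw": 0.1, "travel": [0, 0, 0], "twist": 0.08}, {"jaw": 0.1, "travel": [0, 0, 0], "twist": 0.1}]'

```text
t: 4.7
eef_pos: [545.8, -115.2, 82.6]
tcp_rot: [3.141, 0.0, 2.858]
ft_force: [-0.1, -0.2, 0.8]
opening: 0.147
grip_force: 30.0
```

```bash
python3 m.py
```

```text
4.7 [ 545.77 -115.22   82.64] 2.8577 -1.6137 [-0.1  -0.21  0.77] [ 0.197 -0.25   0.102] -0.316
```

drive_tool --targets '[{"jaw": 0.1, "travel": [0, 0, 0], "twist": 0.02}, {"jaw": 0.1, "travel": [0, 0, 0], "twist": 0.04}, {"jaw": 0.1, "travel": [0, 0, 0], "twist": 0.06}, {"jaw": 0.1, "travel": [0, 0, 0], "twist": 0.08}, {"jaw": 0.1, "travel": [0, 0, 0], "twist": 0.1}]'

```text
t: 5.12
eef_pos: [545.8, -115.2, 82.7]
tcp_rot: [3.141, 0.0, 2.758]
ft_force: [2.6, 3.3, 0.7]
opening: 0.146
grip_force: 30.0
```

```bash
python3 m.py
```

```text
5.1167 [ 545.82 -115.15   82.65] 2.7577 -1.5137 [2.57 3.27 0.72] [ 0.94  -0.584  0.101] -0.312
```

drive_tool --targets '[{"jaw": 0.1, "travel": [0, 0, 0], "twist": 0.02}, {"jaw": 0.1, "travel": [0, 0, 0], "twist": 0.04}, {"jaw": 0.1, "travel": [0, 0, 0], "twist": 0.06}, {"jaw": 0.1, "travel": [0, 0, 0], "twist": 0.08}, {"jaw": 0.1, "travel": [0, 0, 0], "twist": 0.1}]'

```text
t: 5.53
eef_pos: [545.9, -115.0, 82.6]
tcp_rot: [3.141, 0.0, 2.658]
ft_force: [2.7, 5.9, -0.3]
opening: 0.145
grip_force: 30.0
```

```bash
python3 m.py
```

```text
5.5333 [ 545.9  -115.04   82.64] 2.6576 -1.4137 [ 2.72  5.87 -0.29] [ 1.338 -0.772  0.09 ] -0.319
```

drive_tool --targets '[{"jaw": 0.1, "travel": [0, 0, 0], "twist": 0.02}, {"jaw": 0.1, "travel": [0, 0, 0], "twist": 0.04}, {"jaw": 0.1, "travel": [0, 0, 0], "twist": 0.06}, {"jaw": 0.1, "travel": [0, 0, 0], "twist": 0.08}, {"jaw": 0.1, "travel": [0, 0, 0], "twist": 0.1}]'

```text
t: 5.95
eef_pos: [546.0, -115.0, 82.6]
tcp_rot: [3.141, 0.0, 2.557]
ft_force: [3.8, 7.4, -0.4]
opening: 0.141
grip_force: 30.0
```

```bash
python3 m.py
```

```text
5.95 [ 545.98 -114.96   82.63] 2.5575 -1.3136 [ 3.77  7.36 -0.42] [ 1.52  -0.889  0.032] -0.373
```

drive_tool --targets '[{"jaw": 0.1, "travel": [0, 0.0005, 0], "twist": 0}, {"jaw": 0.1, "travel": [0, 0.0005, 0], "twist": 0.02}, {"jaw": 0.1, "travel": [0, 0.0005, 0], "twist": 0.04}, {"jaw": 0.1, "travel": [0, 0.0005, 0], "twist": 0.06}]'

```text
t: 6.28
eef_pos: [546.1, -114.8, 82.6]
tcp_rot: [3.141, 0.0, 2.497]
ft_force: [3.3, 5.6, 0.3]
opening: 0.143
grip_force: 30.0
```

```bash
python3 m.py
```

```text
6.2833 [ 546.08 -114.81   82.61] 2.4973 -1.2526 [3.32 5.62 0.35] [ 1.202 -0.731 -0.005] -0.431
```

drive_tool --targets '[{"jaw": 0.1, "travel": [0, 0.0008, 0], "twist": 0}, {"jaw": 0.1, "travel": [0, 0.0008, 0], "twist": 0.02}, {"jaw": 0.1, "travel": [0, 0.0008, 0], "twist": 0.04}, {"jaw": 0.1, "travel": [0, 0.0008, 0], "twist": 0.06}]'

```text
t: 6.62
eef_pos: [546.2, -114.5, 82.6]
tcp_rot: [-3.141, -0.0, 2.437]
ft_force: [-1.1, 0.0, 0.6]
opening: 0.149
grip_force: 30.0
```

```bash
python3 m.py
```

```text
6.6167 [ 546.22 -114.54   82.58] 2.4375 -1.1912 [-1.12  0.05  0.61] [ 0.125 -0.001 -0.115] -0.488
```

drive_tool --targets '[{"jaw": 0.1, "travel": [0, 0, 0], "twist": 0.02}, {"jaw": 0.1, "travel": [0, 0, 0], "twist": 0.04}, {"jaw": 0.1, "travel": [0, 0, 0], "twist": 0.06}]'

```text
t: 6.87
eef_pos: [546.3, -114.4, 82.5]
tcp_rot: [-3.141, -0.0, 2.378]
ft_force: [-0.4, -1.3, 0.4]
opening: 0.144
grip_force: 30.0
```

```bash
python3 m.py
```

```text
6.8667 [ 546.32 -114.42   82.54] 2.3778 -1.1314 [-0.44 -1.33  0.42] [-0.014  0.037 -0.045] -0.444
```

drive_tool --targets '[{"jaw": 0.1, "travel": [0, 0, 0], "twist": 0.02}, {"jaw": 0.1, "travel": [0, 0, 0], "twist": 0.04}, {"jaw": 0.1, "travel": [0, 0, 0], "twist": 0.06}]'

```text
t: 7.12
eef_pos: [546.4, -114.4, 82.5]
tcp_rot: [-3.141, -0.0, 2.318]
ft_force: [0.3, -2.0, -1.2]
opening: 0.147
grip_force: 30.0
```

```bash
python3 m.py
```

```text
7.1167 [ 546.42 -114.35   82.52] 2.3178 -1.0715 [ 0.27 -1.97 -1.2 ] [ 0.07  -0.007  0.012] -0.407
```

drive_tool --targets '[{"jaw": 0.1, "travel": [0, 0, 0], "twist": 0.02}, {"jaw": 0.1, "travel": [0, 0, 0], "twist": 0.04}]'

```text
t: 7.28
eef_pos: [546.5, -114.3, 82.5]
tcp_rot: [-3.142, 0.0, 2.278]
ft_force: [0.4, -0.5, -2.6]
opening: 0.146
grip_force: 30.0
```

```bash
python3 m.py
```

```text
7.2833 [ 546.47 -114.31   82.53] 2.2778 -1.0315 [ 0.44 -0.51 -2.61] [ 0.123 -0.081 -0.001] -0.404
```

drive_tool --targets '[{"jaw": 0.1, "travel": [0, 0, 0], "twist": 0.02}, {"jaw": 0.1, "travel": [0, 0, 0], "twist": 0.04}, {"jaw": 0.1, "travel": [0, 0, 0], "twist": 0.06}]'

```text
t: 7.53
eef_pos: [546.6, -114.3, 82.5]
tcp_rot: [3.141, 0.0, 2.218]
ft_force: [2.1, 0.5, -3.8]
opening: 0.144
grip_force: 30.0
```

```bash
python3 m.py
```

```text
7.5333 [ 546.58 -114.25   82.55] 2.2177 -0.9715 [ 2.09  0.55 -3.76] [ 0.38  -0.315 -0.023] -0.381
```

drive_tool --targets '[{"jaw": 0.1, "travel": [0, 0, 0], "twist": 0.02}, {"jaw": 0.1, "travel": [0, 0, 0], "twist": 0.04}, {"jaw": 0.1, "travel": [0, 0, 0], "twist": 0.06}]'

```text
t: 7.78
eef_pos: [546.6, -114.2, 82.5]
tcp_rot: [3.141, 0.0, 2.158]
ft_force: [2.6, 0.6, -5.6]
opening: 0.148
grip_force: 30.0
```

```bash
python3 m.py
```

```text
7.7833 [ 546.64 -114.21   82.54] 2.1578 -0.9115 [ 2.58  0.65 -5.6 ] [ 0.626 -0.625  0.013] -0.369
```

drive_tool --targets '[{"jaw": 0.1, "travel": [0, 0, 0], "twist": 0.02}, {"jaw": 0.1, "travel": [0, 0, 0], "twist": 0.04}]'

```text
t: 7.95
eef_pos: [546.7, -114.2, 82.6]
tcp_rot: [3.141, 0.0, 2.118]
ft_force: [4.1, 1.7, -7.4]
opening: 0.142
grip_force: 30.0
```

```bash
python3 m.py
```

```text
7.95 [ 546.68 -114.22   82.57] 2.1179 -0.8716 [ 4.12  1.75 -7.35] [ 0.723 -0.842  0.104] -0.3
```

drive_tool --targets '[{"jaw": 0.1, "travel": [0, 0, 0], "twist": -0.02}, {"jaw": 0.1, "travel": [0, 0, 0], "twist": -0.04}, {"jaw": 0.1, "travel": [0, 0, 0], "twist": -0.06}]'

```text
t: 8.2
eef_pos: [546.6, -114.3, 82.6]
tcp_rot: [3.141, 0.0, 2.182]
ft_force: [4.4, 1.0, -6.5]
opening: 0.147
grip_force: 30.0
```

```bash
python3 m.py
```

```text
8.2 [ 546.58 -114.28   82.55] 2.1823 -0.936 [ 4.38  1.03 -6.5 ] [ 0.711 -0.827  0.034] 0.419
```

drive_tool --targets '[{"jaw": 0.1, "travel": [0, 0, 0], "twist": -0.02}, {"jaw": 0.1, "travel": [0, 0, 0], "twist": -0.04}, {"jaw": 0.1, "travel": [0, 0, 0], "twist": -0.06}]'

```text
t: 8.45
eef_pos: [546.5, -114.4, 82.6]
tcp_rot: [-3.142, 0.0, 2.242]
ft_force: [4.1, 1.6, -7.8]
opening: 0.144
grip_force: 30.0
```

```bash
python3 m.py
```

```text
8.45 [ 546.47 -114.36   82.58] 2.242 -0.9957 [ 4.14  1.56 -7.8 ] [ 0.609 -0.825 -0.082] 0.317
```

drive_tool --targets '[{"jaw": 0.1, "travel": [-0.0003, 0.0004, 0.0005], "twist": 0.02}, {"jaw": 0.1, "travel": [-0.0003, 0.0004, 0.0005], "twist": 0.05}, {"jaw": 0.1, "travel": [-0.0003, 0.0004, 0.0005], "twist": 0.05}]'

```text
t: 8.7
eef_pos: [546.6, -114.3, 82.5]
tcp_rot: [-3.141, -0.0, 2.188]
ft_force: [-0.4, 1.4, 1.6]
opening: 0.145
grip_force: 30.0
```

```bash
python3 m.py
```

```text
8.7 [ 546.64 -114.32   82.48] 2.1876 -0.9409 [-0.37  1.39  1.56] [ 0.633  0.028 -0.034] 0.457
```

drive_tool --targets '[{"jaw": 0.1, "travel": [0.0008, 0.0006, 0], "twist": 0}, {"jaw": 0.1, "travel": [0.0025, 0.0017, 0], "twist": 0}, {"jaw": 0.1, "travel": [0.0049, 0.0034, 0], "twist": 0}, {"jaw": 0.1, "travel": [0.0082, 0.0057, 0], "twist": 0}]'

```text
t: 9.03
eef_pos: [546.5, -104.5, 82.4]
tcp_rot: [-3.141, 0.0, 2.19]
ft_force: [-3.7, -1.5, 5.3]
opening: 0.144
grip_force: 30.0
```

```bash
python3 m.py
```

```text
9.0333 [ 546.54 -104.45   82.43] 2.19 -0.9259 [-3.68 -1.48  5.27] [-0.128  0.76  -0.011] -0.179
```

drive_tool --targets '[{"jaw": 0.1, "travel": [0.006, 0.0039, -0.0003], "twist": 0}, {"jaw": 0.1, "travel": [0.015, 0.0099, -0.0003], "twist": 0}, {"jaw": 0.1, "travel": [0.025, 0.0168, -0.0003], "twist": 0}, {"jaw": 0.1, "travel": [0.035, 0.0237, -0.0003], "twist": 0}, {"jaw": 0.1, "travel": [0.045, 0.0306, -0.0003], "twist": 0}, {"jaw": 0.1, "travel": [0.054, 0.0368, -0.0003], "twist": 0}, {"jaw": 0.1, "travel": [0.062, 0.0423, -0.0003], "twist": 0}, {"jaw": 0.1, "travel": [0.066, 0.0452, -0.0003], "twist": 0}]'

```text
t: 9.7
eef_pos: [545.3, -22.7, 82.5]
tcp_rot: [3.142, -0.0, 2.191]
ft_force: [-0.9, -2.2, 3.4]
opening: 0.145
grip_force: 30.0
```

```bash
python3 m.py; python3 - <<'E'
from h import *
c=read_camera('top');A=cv2.resize(c['frame'][145:260,255:415],None,fx=5,fy=5,interpolation=2)[:,:,::-1];cv2.imwrite('pics/t3.png',A)
c=read_camera('scene');B=cv2.resize(c['frame'][185:275,210:400],None,fx=4.2,fy=4.2,interpolation=2)[:,:,::-1];cv2.imwrite('pics/s3.png',B)
E
```

```text
9.7 [545.28 -22.71  82.46] 2.1908 -0.7829 [-0.92 -2.21  3.38] [-0.186  0.299 -0.04 ] -0.026
```

View pics/s3.png

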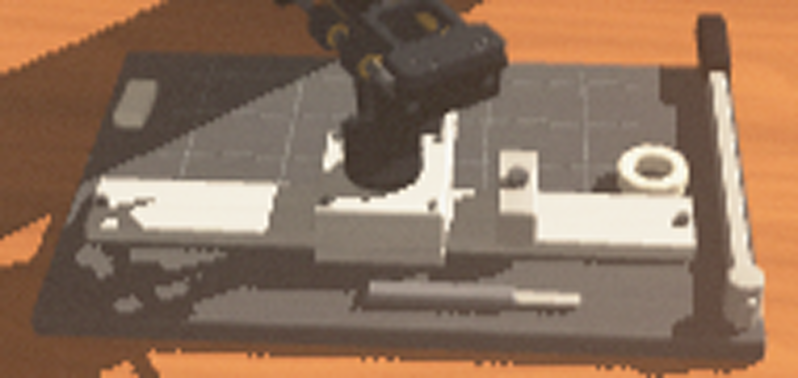

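drive_tool --targets '[{"jaw": 0.1, "travel": [0.004, 0.0028, 0], "twist": 0}, {"jaw": 0.1, "travel": [0.009, 0.0062, 0], "twist": 0}, {"jaw": 0.1, "travel": [0.013, 0.009, 0], "twist": 0}, {"jaw": 0.1, "travel": [0.016, 0.011, 0], "twist": 0}, {"jaw": 0.1, "travel": [0.0181, 0.0125, 0], "twist": 0}]'

```text
t: 10.22
eef_pos: [545.0, -2.0, 82.5]
tcp_rot: [-3.142, 0.0, 2.19]
ft_force: [-1.5, -2.2, 4.4]
opening: 0.148
grip_force: 30.0
```

drive_tool --targets '[{"jaw": 0.1, "travel": [0.0008, 0.0006, 0], "twist": 0}, {"jaw": 0.1, "travel": [0.0016, 0.0011, 0], "twist": 0}, {"jaw": 0.1, "travel": [0.0024, 0.0017, 0], "twist": 0}, {"jaw": 0.1, "travel": [0.0032, 0.0022, 0], "twist": 0}]'

```text
t: 10.55
eef_pos: [544.9, 1.5, 82.4]
tcp_rot: [-3.141, 0.0, 2.19]
ft_force: [-1.9, -2.2, 4.2]
opening: 0.146
grip_force: 30.0
```

drive_tool --targets '[{"jaw": 0.1, "travel": [0.0008, 0.0006, 0], "twist": 0}, {"jaw": 0.1, "travel": [0.0016, 0.0011, 0], "twist": 0}, {"jaw": 0.1, "travel": [0.0024, 0.0017, 0], "twist": 0}]'

```text
t: 10.8
eef_pos: [544.9, 4.4, 82.4]
tcp_rot: [-3.141, 0.0, 2.19]
ft_force: [-3.0, -1.8, 5.2]
opening: 0.147
grip_force: 30.0
```

```bash
python3 - <<'E'
from h import *
c=read_camera('wrist');save(c,'w4');s=state();print(s['eef_pos'],s['ft_force'])
A=cv2.resize(c['frame'],(640,400))
for w in ['top']:
    t=read_camera(w);B=cv2.resize(t['frame'][160:215,290:375],(640,414),interpolation=2)
cv2.imwrite('pics/c4.png',cv2.resize(np.vstack([A[:, :],B])[:,:,::-1],(472,600)))
E
```

```text
[544.87767872   4.56687728  82.44831183] [-2.45980082 -0.82627226  4.29265655]
```

View pics/c4.png

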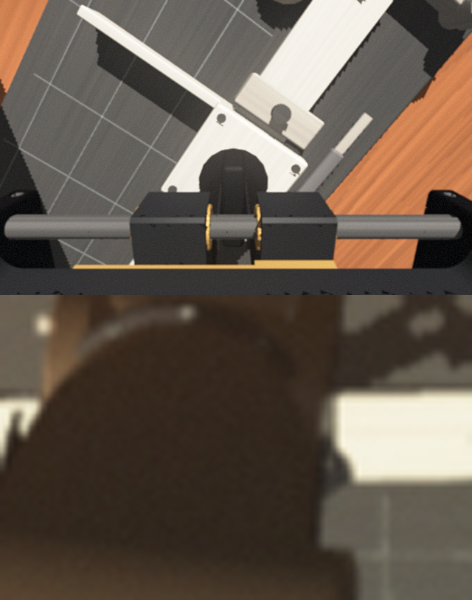

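drive_tool --targets '[{"jaw": 0.1, "travel": [0.0008, 0.0006, 0], "twist": 0}, {"jaw": 0.1, "travel": [0.0012, 0.0008, 0], "twist": 0}, {"jaw": 0.1, "travel": [0.0016, 0.0011, 0], "twist": 0}]'

```text
t: 11.15
eef_pos: [544.9, 6.4, 82.5]
tcp_rot: [-3.141, 0.0, 2.19]
ft_force: [-2.2, -1.6, 6.2]
opening: 0.144
grip_force: 30.0
```

drive_tool --targets '[{"jaw": 0.1, "travel": [0.0004, 0.0003, 0], "twist": 0}, {"jaw": 0.1, "travel": [0.0008, 0.0006, 0], "twist": 0}, {"jaw": 0.1, "travel": [0.0012, 0.0008, 0], "twist": 0}]'

```text
t: 11.4
eef_pos: [544.8, 7.8, 82.4]
tcp_rot: [-3.141, 0.0, 2.19]
ft_force: [-2.4, -1.8, 3.8]
opening: 0.143
grip_force: 30.0
```

drive_tool --targets '[{"jaw": 0.1, "travel": [0.0004, 0.0003, 0], "twist": 0}, {"jaw": 0.1, "travel": [0.0008, 0.0006, 0], "twist": 0}, {"jaw": 0.1, "travel": [0.0012, 0.0008, 0], "twist": 0}]'

```text
t: 11.65
eef_pos: [544.8, 9.2, 82.5]
tcp_rot: [-3.142, 0.0, 2.19]
ft_force: [-1.9, -3.1, 4.7]
opening: 0.149
grip_force: 30.0
```

drive_tool --targets '[{"jaw": 0.1, "travel": [0.0003, 0.0002, 0], "twist": 0}, {"jaw": 0.1, "travel": [0.0006, 0.0004, 0], "twist": 0}]'

```text
t: 11.82
eef_pos: [544.8, 10.0, 82.5]
tcp_rot: [-3.142, 0.0, 2.19]
ft_force: [-3.4, -1.7, 4.6]
opening: 0.143
grip_force: 30.0
```

drive_tool --targets '[{"jaw": 0.1, "travel": [0.0003, 0.0002, 0], "twist": 0}, {"jaw": 0.1, "travel": [0.0006, 0.0004, 0], "twist": 0}]'

```text
t: 11.98
eef_pos: [544.8, 10.4, 82.4]
tcp_rot: [-3.141, 0.001, 2.19]
ft_force: [-2.7, -7.8, 4.2]
opening: 0.146
grip_force: 30.0
```

drive_tool --targets '[{"jaw": 0.1, "travel": [0, -0.0001, 0], "twist": -0.04}, {"jaw": 0.1, "travel": [0, -0.00015, 0], "twist": -0.08}, {"jaw": 0.1, "travel": [0, -0.0002, 0], "twist": -0.12}, {"jaw": 0.1, "travel": [0, -0.0003, 0], "twist": -0.16}]'

```text
t: 12.32
eef_pos: [544.5, 10.1, 82.5]
tcp_rot: [-3.141, 0.0, 2.352]
ft_force: [-3.5, -5.3, 6.4]
opening: 0.147
grip_force: 30.0
```

```bash
python3 m.py
```

```text
12.3167 [544.52  10.08  82.48] 2.3515 -0.8826 [-3.5  -5.28  6.39] [-0.807  0.506 -0.136] 0.636
```

drive_tool --targets '[{"jaw": 0.1, "travel": [0.0001, 0.0001, 0], "twist": -0.04}, {"jaw": 0.1, "travel": [0.0001, 0, 0], "twist": -0.08}, {"jaw": 0.1, "travel": [0.0001, -0.0001, 0], "twist": -0.12}, {"jaw": 0.1, "travel": [0.0001, -0.0002, 0], "twist": -0.18}]'

```text
t: 12.65
eef_pos: [544.3, 9.9, 82.5]
tcp_rot: [-3.141, 0.0, 2.531]
ft_force: [-4.1, -7.1, 6.3]
opening: 0.149
grip_force: 30.0
```

```bash
python3 m.py
```

```text
12.65 [544.27   9.85  82.54] 2.5311 -1.0623 [-4.13 -7.06  6.34] [-1.239  0.614 -0.27 ] 1.293
```

drive_tool --targets '[{"jaw": 0.1, "travel": [0, -0.0001, 0], "twist": -0.05}, {"jaw": 0.1, "travel": [0, -0.0002, 0], "twist": -0.1}, {"jaw": 0.1, "travel": [0, -0.0003, 0], "twist": -0.15}, {"jaw": 0.1, "travel": [0, -0.0003, 0], "twist": -0.2}]'

```text
t: 12.98
eef_pos: [544.1, 9.5, 82.6]
tcp_rot: [-3.141, 0.0, 2.732]
ft_force: [-3.7, -7.3, 6.7]
opening: 0.147
grip_force: 30.0
```

```bash
python3 m.py
```

```text
12.9833 [544.07   9.5   82.59] 2.7321 -1.2637 [-3.68 -7.34  6.74] [-1.385  0.661 -0.103] 0.863
```

drive_tool --targets '[{"jaw": 0.1, "travel": [0, -0.0001, 0], "twist": -0.05}, {"jaw": 0.1, "travel": [0, -0.0002, 0], "twist": -0.1}, {"jaw": 0.1, "travel": [0, -0.0003, 0], "twist": -0.15}, {"jaw": 0.1, "travel": [-0.0001, -0.0003, 0], "twist": -0.2}, {"jaw": 0.1, "travel": [-0.0001, -0.0003, 0], "twist": -0.2}]'

```text
t: 13.4
eef_pos: [543.9, 9.1, 82.6]
tcp_rot: [-3.14, -0.0, 2.933]
ft_force: [-5.8, -8.5, 7.0]
opening: 0.151
grip_force: 30.0
```

```bash
python3 m.py
```

```text
13.4 [543.94   9.13  82.57] 2.9331 -1.4651 [-5.8  -8.54  6.96] [-1.303  0.793  0.05 ] -0.801
```

drive_tool --targets '[{"jaw": 0.1, "travel": [0.0003, -0.0005, -0.0004], "twist": 0}, {"jaw": 0.1, "travel": [0.0003, -0.0005, -0.0004], "twist": 0}, {"jaw": 0.2, "travel": [0.0003, -0.0005, -0.0004], "twist": 0}, {"jaw": 0.4, "travel": [0.0003, -0.0005, -0.0004], "twist": 0}, {"jaw": 0.4, "travel": [0.0003, -0.0005, -0.0004], "twist": 0}, {"jaw": 0.4, "travel": [0.0003, -0.0005, -0.0004], "twist": 0}]'

```text
t: 13.9
eef_pos: [543.8, 9.7, 82.7]
tcp_rot: [3.141, 0.0, 2.93]
ft_force: [0.4, -0.4, -0.5]
opening: 0.352
grip_force: 0.0
```

drive_tool --targets '[{"jaw": 0.4, "travel": [0, 0, -0.01], "twist": 0}, {"jaw": 0.4, "travel": [0, 0, -0.03], "twist": 0}, {"jaw": 0.4, "travel": [0, 0, -0.06], "twist": 0}, {"jaw": 0.4, "travel": [0, 0, -0.09], "twist": 0}, {"jaw": 0.4, "travel": [0, 0, -0.12], "twist": 0}, {"jaw": 0.4, "travel": [0, 0, -0.14], "twist": 0}, {"jaw": 0.4, "travel": [0, 0, -0.14], "twist": 0}]'

```text
t: 14.48
eef_pos: [545.1, 9.5, 227.8]
tcp_rot: [3.141, 0.007, 2.93]
ft_force: [0.1, -0.2, 0.7]
opening: 0.401
grip_force: 0.0
```

```bash
python3 - <<'E'
from h import *
c=read_camera('wrist');save(c,'w5');s=state();print(s['t'],s['eef_pos'],s['ft_force'])
E
```

```text
14.5333 [544.37056906   9.56995386 225.45455986] [-0.44650696  0.32779843 -1.72912126]
```

View pics/w5.png

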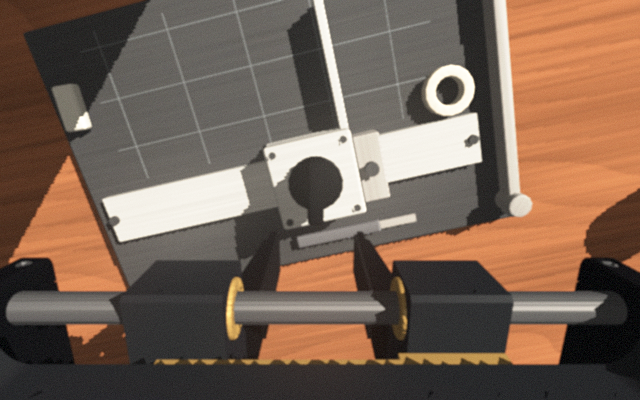

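```bash
python3 -c "
from cell import job_done;print(job_done())"
```

```text
the job is handed in; nothing more can be done
None
```

The job is handed in at about 14.5 s: the fence came free in the notch, slid to rest against the stop block with a push of under 8 N, and the knob was turned back about 0.74 rad to clamp it. The last picture, taken after I let go and lifted clear, shows the housing touching the block. I did not measure the block's position again afterwards.

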